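Demagnetise the drill chuck

ROBOT

A 7-joint arm with a two-finger parallel gripper is mounted at the origin on the work surface. World frame = base frame: x ahead of the robot, y to its left, z up, the work surface at z = 0. Lengths are in m, angles in rad, forces in N, time in s.
With the tool pointing down it reaches from about 0.35 to 0.775 m from the base axis. Payload 3.1 kg.
Tool frame: the origin (TCP) lies at the very end of the fingers, on their centre line; the grasp point (between the pads) lies 19 mm behind it; z points along the fingers, y is the direction in which the jaws open and shut (so a half turn about z gives the same grasp; the last joint's range is limited). The gripper opens to 85 mm and grips with 20 to 120 N. Pads are 22 mm wide; open, the fingers measure 114 mm over their backs; the gripper's body (76 mm by 85 mm) begins 54 mm behind the grasp point. The pads swing forward as they close: fully open they stand 13 mm farther back than shut.
Start: joints at [1.097, 0.311, 0.014, 1.512, -0.004, 1.319, -0.027], TCP at [0.23, -0.5, 0.231] pointing down, gripper open.
Joint ranges: [-2.7, 2.7], [-0.3, 1.91], [-1.27, 1.3], [0.12, 2.57], [-1.44, 4.58], [0.2, 2.03], [-3.05, 3.05]. Speed limits (rad/s): [2.79, 2.79, 3.14, 3.14, 3.14, 3.14, 3.14].

INTERFACE

Orientations are given as [roll, pitch, yaw] about the fixed x, y, z axes, in that order (R = Rz(yaw) Ry(pitch) Rx(roll)).
In Python, from station import manip gives the robot as it stands.
- The arm moves only by the tool carry_out, never from a script. Its argument "motion" is text: rows parted by semicolons, each of 5 numbers parted by spaces: the gripper command: -1 is fully open, 1 is shut, values between are in proportion, then the shift along the tool's x, y, z each as a share of 3 cm, from -1 to 1, then the turn about the tool's z as a share of 5 degrees, from -1 to 1. A call has 1 to 5 rows; each row shifts and turns the commanded pose from where the row before left it, along the tool's axes as they then stand; what a row does not reach is not made up. A row lasts 1/8 s, in which the tool goes at most 62.5 mm and 10.7 degrees, less where a joint would pass 70% of its speed; a pose out of reach is approached as far as the arm can. A call with a number of a shift or a turn outside -1 to 1 is refused whole. A call with a gripper value outside its range is refused whole. The fingers move at their own pace and stop on an object; "newtons" is the grip in N (left out, the last holds). Time passes only in rows, so rows that do not move let the fingers close. It gives the time, the measured TCP pose, the force and the opening at its end, in the units of the state.
- manip.observe(): the state, without advancing time (a new reading comes with each control period).
- manip.get_image(name): name is "side" or "top"; returns the picture (384x512x3 uint8, blue, green, red); there is no depth.
- manip.camera_params(name): a dict with "intrinsics" (3x3 intrinsics, pixels), "rvec" (rotation vector, rad) and "tvec" (3), from world to camera coordinates, as OpenCV has them. Camera axes: x right, y down, z forward; pixel columns grow to the right and rows downward; lengths in m; the calibration is good to about 2 mm. A picture is of the moment at which its call begins. camera_params takes no time and is no camera call.
- manip.job_done(): hands the job in, once; it reports no verdict.
Trained networks look in the newest picture that a camera, given by its name, has taken for a name from the list of things; names that differ only in an ending like _2 or _b are one class to them, and where a whole thing is asked for, a point or a joint stands for the part that bears it (a point fixed in the world has none). Each returns a list of dicts, best first, with "p" (0 to 1); they miss things now and then, are a little off and sometimes report something else, mostly with a low value. They report only what shows in the picture. A call takes as long as a camera call. They do not tell look-alikes from the thing itself.
- manip.boxes_of(thing, camera): "centre" ([x, y, z] in m, in the coordinates of the camera as it stood for that picture, good to about 4 mm: the middle of the surface that is visible of it).
- manip.cut_out(thing, camera): "region" (384x512 bool, what is visible of it).
- manip.place_of(thing, camera): "centre" ([x, y, z] in m, in the coordinates of the camera as it stood for that picture, good to about 4 mm: a listed point, or the origin of a listed thing).
The state is a dict: "time_s": time; "q": joint angles; "qvel": joint speeds; "joint_torque": joint torques, N m; "ee_pos": TCP position; "tcp_rot": TCP orientation; "ft_force": force on the tool from outside, world axes, zero at the start; "torque": the same for the moment, N m; "gripper_width": opening from 0.0 (shut) to 1.0 (fully open).
Only numpy, scipy, OpenCV 4.12 (cv2) and the standard library are available. Lean on these libraries where they do the work, as an engineer would, in place of code of your own. Each camera call takes 0.05 s, during which the arm holds its last target. There are 200 camera calls.

TASK

Stand the steel drill chuck upright in the open drawer of the bench demagnetiser, setting it down gently rather than dropping it, and slide the drawer fully shut so that the chuck stays standing. Only then press the large start button on the sloping panel all the way in, keep it in for about half a second, and let it spring back out. Leave the small stop button and the other things on the bench alone.

Things in the scene. Friction and masses are not known exactly. Their poses are not given: they have to be found in the camera images.
- chuck: the drill chuck: plain steel, loose, standing on its flat back: a 38 mm cylinder with a ribbed sleeve up to 36 mm height, then a cone narrowing to 22 mm at 50 mm, three jaws in its nose to 56 mm; about 0.3 kg. Origin: centre of its underside, z up its axis. It stands left or right of the machine; its look-alikes (coupler, socket) stand in the other two places
- machine: demagnetiser: grey steel cabinet, fixed, 224 mm wide (y), 190 deep, 250 high. Origin: bench level, middle of its front face; x into the machine, y left seen from the robot, z up. Front face 95 mm high; from its top edge a control panel slopes up and back at 40 degrees. A head overhangs behind (x from 30 mm, z 160 to 250): no room for a gripper pointing straight down at the buttons, tilt it
- drawer (a joint): how far the drawer stands out of the machine, in m: 0 fully shut, 0.13 fully open; it starts 0.10 to 0.125 open, slides along the machine's x and stays where it is left (about 2 N to move)
- drawer_in (a point): centre of the drawer's inner floor, 18 mm above the bench, moves with the drawer, axes as the machine's. Floor 145 mm long (x), 186 wide (y). Side and rear walls 5 mm thick, 32 mm above the floor; front panel 12 mm thick, 66 mm above the floor, its inner face 72.5 mm towards -x. The machine's opening is 67 mm high above the floor; only floor in front of its face is free from above
- drawer_handle (a point): middle of the drawer's handle: dark steel bar 10 mm thick, 110 mm long along the machine's y, 58 mm above the bench, its axis 30 mm in front of the drawer's front panel (which reaches from 14 to 84 mm above the bench); moves with the drawer
- start (a joint): travel of the large start button, in m: 0 out, 0.006 fully pressed; a spring (5 N when fully in) pushes it back out
- start_top (a point): centre of the face of the large round start button: black, 34 mm in diameter, in a 50 mm steel collar over which it stands 10 mm proud, on the sloping panel to the left seen from the robot. Its z axis points out of the panel, 40 degrees from vertical towards the robot side; it is pressed along -z
- stop (a joint): travel of the small stop button, in m: 0 out, 0.005 pressed; not to be pressed
- stop_top (a point): centre of the face of the small stop button: black, 18 mm in diameter in a 34 mm steel collar, on the same panel 90 mm to the right of the start button; same axes; leave alone
- coupler: bystander: open copper tube coupler standing upright, 42 mm outside diameter, 2.5 mm wall, 52 mm high; origin: centre of its underside
- socket: bystander: steel deep wrench socket standing upright, straight, 34 mm in diameter at the top, 64 mm high; origin: centre of its underside
- wrench: bystander: flat steel wrench, 180 mm long, 38 mm wide, 8 mm thick, lying left of the machine; origin: under its middle, x along it
- spray_can: bystander: spray can standing right of the machine, 64 mm in diameter, 170 mm high; origin: centre of its underside
- rivet_gun: bystander: aluminium hand riveter lying right of the machine, about 180 mm by 110 mm, 22 mm thick; origin: under its body, x along it
Mind the look-alikes: they are no part of the job. What is shaped like the chuck but green or purple is not meant.

How it is judged:
On the way, in this order (a step that is already met when the one before it is completed fails the run):
1. the chuck stands upright on the floor of the still open drawer, let go (x of chuck in the frame of drawer_in between -0.072 and 0.072 m and y of chuck in the frame of drawer_in between -0.092 and 0.092 m and z of chuck in the frame of drawer_in between -0.004 and 0.006 m and angle between chuck's own z axis and vertical below 0.15 rad and value of joint drawer above 0.05 m and contact force between the fingers and chuck below 0.05 N), for 0.2 s.
2. the drawer is fully shut with the chuck standing in it (x of chuck in the frame of drawer_in between -0.072 and 0.072 m and y of chuck in the frame of drawer_in between -0.092 and 0.092 m and z of chuck in the frame of drawer_in between -0.004 and 0.006 m and angle between chuck's own z axis and vertical below 0.15 rad and value of joint drawer below 0.005 m), for 0.2 s.
3. the start button is held fully in (value of joint start above 0.0048 m and value of joint drawer below 0.005 m), for 0.2 s.
At the end, for the whole second after the job is handed in: the drawer is shut to within 5 mm, the chuck stands upright (within 0.15 rad) and still on the drawer's floor, and the start button has sprung back out (to within 1 mm) (all of step 2 and value of joint start below 0.001 m and linear speed of chuck below 0.02 m/s); the robot touches nothing.
It fails at once if the start button is pressed (over 3 mm) while the drawer is open by more than 10 mm (value of joint start above 0.003 m and value of joint drawer above 0.01 m).
It fails at once if the small stop button is pressed (over 2 mm) (value of joint stop above 0.002 m).
It fails at once if the chuck is let go more than 30 mm above the drawer's floor (x of chuck in the frame of drawer_in between -0.072 and 0.072 m and y of chuck in the frame of drawer_in between -0.092 and 0.092 m and z of chuck in the frame of drawer_in above 0.03 m and contact force between the fingers and chuck below 0.05 N).
It fails at once if another thing on the bench is moved by more than 30 mm (distance of any of coupler, socket, wrench, spray_can, rivet_gun from where it was at the start of the episode above 0.03 m).
It also fails if it takes over 69 s, if anything falls off the work surface, if the arm or the gripper's body presses on something with over 40 N, if the wrist force passes 120 N, or if a joint passes its speed limit or range.

## Working session

There is one attempt and no reset: what is moved stays moved. The work goes in short steps, Python scripts to look and compute and a tool call to move; the robot and the scene stay as the last step left them, time stands still between calls to the robot, and variables do not carry over. Pictures are saved under pics/ and viewed, about 8 in all and at most 12, crops included, and the job is handed in when it is done.

Besides the shell and the picture viewer there is one more tool, called after "Emit:" in YAML: its name, and indented under it one key for each argument. carry_out: Moves the arm, as the interface text tells. Its arguments: {"type":"object","properties":{"motion":{"type":"string"},"newtons":{"type":"number"}},"required":["motion"]}

```bash
mkdir -p pics; ls
cat > h.py <<'E'
import numpy as np, cv2
from station import manip
def cam(n):
    p=manip.camera_params(n); R=cv2.Rodrigues(np.array(p["rvec"],float))[0]
    return np.array(p["intrinsics"]),R,np.array(p["tvec"],float).ravel()
def world(c,n):
    K,R,t=cam(n); return R.T@(np.array(c)-t)
def pix(P,n):
    K,R,t=cam(n); v=K@(R@np.array(P)+t); return v[:2]/v[2]
E
python3 - <<'E'
from h import *
ims=[]
for n in("side","top"):
    im=manip.get_image(n); cv2.imwrite(f"pics/{n}0.png",im)
    K,R,t=cam(n); print(n,"campos",(-R.T@t).round(3))
    for th in("chuck","coupler","socket","drawer_in","drawer_handle","start_top","stop_top","machine"):
        for d in manip.place_of(th,n)[:4]:
            P=world(d["centre"],n); print(th,round(d["p"],2),P.round(3),pix(P,n).round(0))
o=manip.observe(); print({k:np.round(o[k],3) for k in("time_s","ee_pos","tcp_rot","gripper_width")})
E
```

```text
pics
side campos [-0.017  0.708  0.62 ]
chuck 0.7 [ 0.433 -0.332  0.002] [348. 198.]
chuck 0.65 [ 0.52  -0.295 -0.001] [318. 196.]
chuck 0.62 [ 0.342 -0.315  0.001] [374. 209.]
chuck 0.53 [ 0.395 -0.235  0.   ] [345. 216.]
coupler 0.56 [0.576 0.353 0.001] [141. 309.]
coupler 0.48 [0.443 0.113 0.056] [259. 254.]
socket 0.66 [0.436 0.315 0.002] [202. 327.]
drawer_in 0.72 [0.552 0.098 0.019] [228. 248.]
drawer_handle 0.93 [0.443 0.111 0.059] [259. 252.]
start_top 0.68 [0.625 0.134 0.143] [192. 202.]
stop_top 0.38 [0.621 0.037 0.138] [220. 189.]
machine 0.75 [ 0.606  0.093 -0.002] [214. 246.]
top campos [ 0.455 -0.002  1.247]
chuck 0.7 [ 0.404 -0.235  0.002] [341. 241.]
chuck 0.63 [ 0.439 -0.328  0.003] [374. 229.]
chuck 0.52 [ 0.349 -0.311  0.004] [368. 261.]
chuck 0.46 [ 0.526 -0.299  0.005] [364. 198.]
coupler 0.76 [0.578 0.355 0.002] [133. 176.]
socket 0.7 [0.442 0.315 0.005] [145. 224.]
drawer_in 0.92 [0.554 0.104 0.02 ] [221. 185.]
drawer_in 0.73 [0.632 0.128 0.143] [208. 150.]
drawer_handle 0.85 [0.442 0.111 0.055] [216. 226.]
start_top 0.64 [0.631 0.129 0.139] [208. 151.]
stop_top 0.63 [0.632 0.127 0.141] [208. 150.]
stop_top 0.38 [0.62  0.04  0.141] [243. 156.]
machine 0.76 [0.605 0.098 0.003] [224. 168.]
machine 0.73 [0.555 0.105 0.02 ] [220. 185.]
machine 0.35 [ 0.555 -0.398  0.003] [399. 188.]
{'time_s': np.float64(0.9), 'ee_pos': array([ 0.23 , -0.5  ,  0.231]), 'tcp_rot': array([3.142, 0.   , 0.432]), 'gripper_width': np.float64(1.0)}
```

Run:
```python
import cv2,numpy as np
s=cv2.imread("pics/side0.png");t=cv2.imread("pics/top0.png")
a=cv2.resize(s[100:350,110:430],None,fx=2.4,fy=2.4,interpolation=3);cv2.imwrite("pics/a.png",a)
b=cv2.resize(t[110:320,100:420],None,fx=2.4,fy=2.4,interpolation=3);cv2.imwrite("pics/b.png",b)
```

```text
(no output)
```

View pics/a.png

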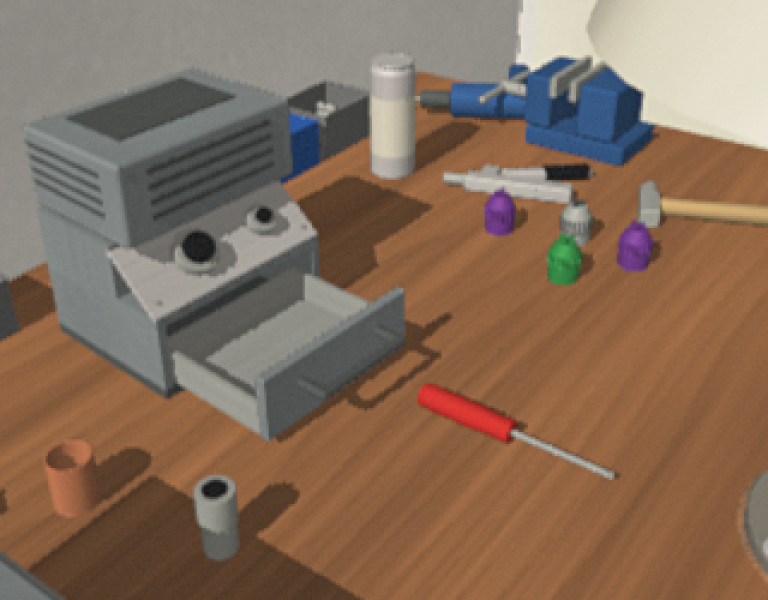

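View pics/b.png

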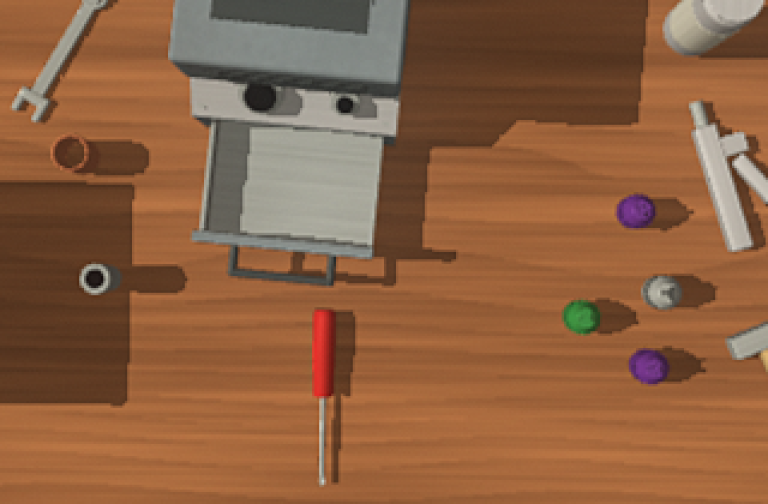

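Side crop: three copies with the steel chuck among them at crop (575,222), which is pixel (350,192). That matches the detection at about (0.436, -0.330). Green and purple copies stand around it, about 9 cm away. The copper coupler and the socket are on the left. Both crops show the drawer open and empty, with the big start button on the left and the stop button on the right.

The machine's yaw is about -5°. I'll turn the jaws so that they avoid the neighbours, then go above the chuck.

Emit:
carry_out:
  motion: "-1 0 0 0 1; -1 0 0 0 1; -1 0 0 0 1; -1 0 0 0 1; -1 0 0 0 1"
  newtons: 50

```text
time_s: 1.52
ee_pos: [0.2303, -0.4995, 0.2313]
tcp_rot: [3.142, -0.0, -0.007]
ft_force: [0.6, 0.9, -0.9]
gripper_width: 0.997
```

Emit:
carry_out:
  motion: "-1 0 0 0 1; -1 0 0 0 1; -1 0.82 -0.97 0 0; -1 0.82 -0.97 0 0; -1 0.82 -0.97 0 0"

```text
time_s: 2.15
ee_pos: [0.3192, -0.4261, 0.2314]
tcp_rot: [3.141, -0.0, -0.179]
ft_force: [0.1, -0.3, -0.2]
gripper_width: 0.999
```

Emit:
carry_out:
  motion: "-1 0.82 -0.97 0 0; -1 0.82 -0.97 0 0; -1 0.82 -0.97 0 0; -1 0.82 -0.97 0 0; -1 0 0 0 0"

```text
time_s: 2.78
ee_pos: [0.4393, -0.3258, 0.2312]
tcp_rot: [-3.139, -0.001, -0.171]
ft_force: [0.1, -0.2, -0.2]
gripper_width: 0.999
```

Emit:
carry_out:
  motion: "-0.7 0 0 1 0; -0.7 0 0 1 0; -0.7 0 0 1 0; -0.7 0 0 1 0; -0.7 0 0 0 0"

```text
time_s: 3.4
ee_pos: [0.4331, -0.3294, 0.109]
tcp_rot: [-3.14, 0.006, -0.181]
ft_force: [0.6, 0.5, -0.4]
gripper_width: 0.85
```

Run:
```python
from h import *
for n in("side","top"):
    im=manip.get_image(n)
    for d in manip.place_of("chuck",n)[:4]:
        print(n,round(d["p"],2),world(d["centre"],n).round(4))
    x,y=pix((.436,-.33,.05),n).astype(int)
    cv2.imwrite(f"pics/{n}1.png",cv2.resize(im[y-60:y+60,x-60:x+60],None,fx=4,fy=4,interpolation=3))
cv2.imwrite("pics/c.png",cv2.hconcat([cv2.resize(cv2.imread(f"pics/{n}1.png"),(400,400)) for n in("side","top")]))
o=manip.observe(); print({k:np.round(o[k],4) for k in("time_s","ee_pos","tcp_rot","gripper_width")})
```

```text
side 0.76 [ 0.3428 -0.3126  0.0028]
side 0.66 [ 0.3941 -0.2296 -0.0036]
side 0.6 [0.5764 0.3537 0.0027]
side 0.57 [ 0.5219 -0.2983  0.0021]
top 0.61 [ 0.4019 -0.2332 -0.0011]
top 0.6 [ 0.5263 -0.299   0.0044]
top 0.56 [ 0.3466 -0.3085  0.003 ]
top 0.46 [ 0.4353 -0.3276  0.0006]
{'time_s': np.float64(3.6), 'ee_pos': array([ 0.4367, -0.3309,  0.113 ]), 'tcp_rot': array([ 3.1399e+00, -2.9000e-03, -1.7960e-01]), 'gripper_width': np.float64(0.843)}
```

View pics/c.png

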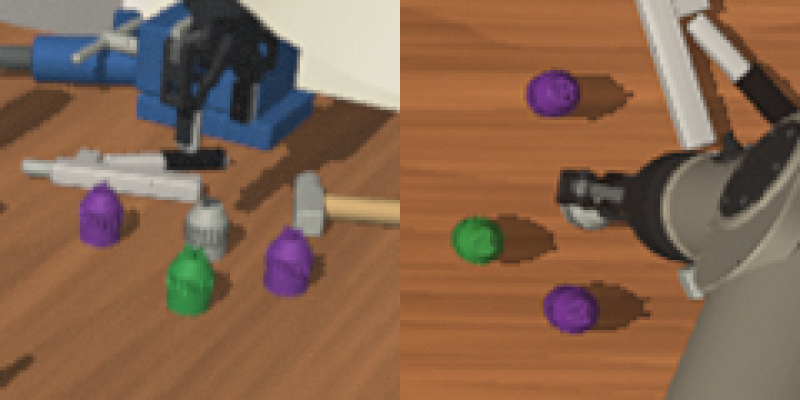

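The gripper is above the steel chuck: the side view has it at crop (207,228), with the fingers just above and in line. The measured position (0.435, -0.328) agrees, so I'll descend and grip.

Emit:
carry_out:
  motion: "-0.7 0 0 0.9 0; -0.7 0 0 0.9 0; -0.7 0 0 0.9 0; -0.7 0 0 0.7 0; -0.7 0 0 0 0"

```text
time_s: 4.22
ee_pos: [0.4355, -0.3295, 0.009]
tcp_rot: [-3.141, 0.001, -0.179]
ft_force: [0.8, 0.3, 0.5]
gripper_width: 0.848
```

Emit:
carry_out:
  motion: "1 0 0 0 0; 1 0 0 0 0; 1 0 0 0 0; 1 0 0 0 0; 1 0 0 0 0"
  newtons: 50

```text
time_s: 4.85
ee_pos: [0.4374, -0.3302, 0.0113]
tcp_rot: [3.141, -0.003, -0.179]
ft_force: [-0.5, 2.4, 5.8]
gripper_width: 0.424
```

Emit:
carry_out:
  motion: "1 0 0 -0.5 0; 1 0 0 -1 0; 1 0 0 -1 0; 1 0 0 -1 0; 1 0 0 -1 0"

```text
time_s: 5.48
ee_pos: [0.4353, -0.3297, 0.1457]
tcp_rot: [3.141, 0.0, -0.179]
ft_force: [0.3, 0.8, -3.2]
gripper_width: 0.428
```

Run:
```python
from h import *
im=manip.get_image("side")
o=manip.observe(); print({k:np.round(o[k],4) for k in("time_s","ee_pos","ft_force","gripper_width")})
x,y=pix(o["ee_pos"],"side").astype(int)
cv2.imwrite("pics/d.png",cv2.resize(im[y-50:y+50,x-60:x+60],None,fx=5,fy=5,interpolation=3))
```

```text
{'time_s': np.float64(5.525), 'ee_pos': array([ 0.4379, -0.3315,  0.1503]), 'ft_force': array([ 0.2674, -1.7413,  0.224 ]), 'gripper_width': np.float64(0.4271)}
```

View pics/d.png

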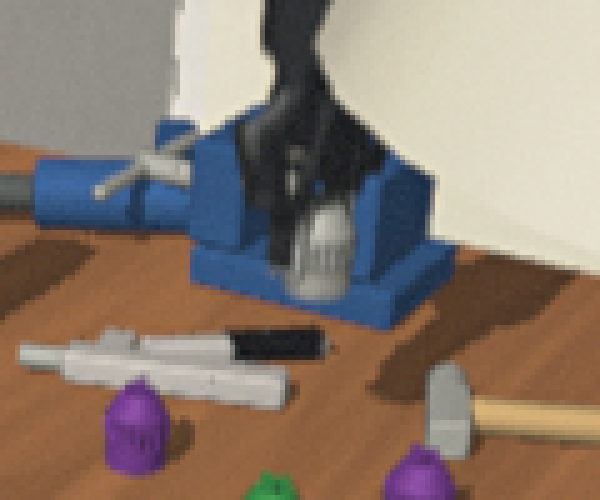

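The chuck is gripped and hangs upright, with its bottom about 1 cm below the TCP (crop (320,295)). I'll carry it over the drawer.

Emit:
carry_out:
  motion: "1 0 0 0 -1; 1 0.14 -0.6 0 0; 1 0.14 -0.9 0 0; 1 0.14 -0.9 0 0; 1 0.14 -0.9 0 0"

```text
time_s: 6.15
ee_pos: [0.4617, -0.2297, 0.1436]
tcp_rot: [-3.14, 0.001, -0.092]
ft_force: [-0.2, 0.3, -2.8]
gripper_width: 0.425
```

Emit:
carry_out:
  motion: "1 0.14 -0.9 0 0; 1 0.14 -0.9 0 0; 1 0.14 -0.9 0 0; 1 0.14 -0.9 0 0; 1 0.14 -0.9 0 0"

```text
time_s: 6.78
ee_pos: [0.4944, -0.0974, 0.1437]
tcp_rot: [-3.141, 0.002, -0.092]
ft_force: [0.8, -0.3, -3.2]
gripper_width: 0.419
```

Emit:
carry_out:
  motion: "1 0.14 -0.9 0 0; 1 0.14 -0.9 0 0; 1 0.14 -0.9 0 0; 1 0.14 -0.9 0 0; 1 0.14 -0.9 0 0"

```text
time_s: 7.4
ee_pos: [0.5273, 0.0349, 0.1436]
tcp_rot: [-3.141, 0.002, -0.092]
ft_force: [1.0, -1.2, -1.5]
gripper_width: 0.429
```

Emit:
carry_out:
  motion: "1 0.14 -0.9 0 0; 1 0.14 -0.5 0 0; 1 0 0 0 0; 1 0 0 0 0"

```text
time_s: 7.9
ee_pos: [0.5401, 0.0717, 0.144]
tcp_rot: [3.14, 0.001, -0.094]
ft_force: [-1.1, 0.1, -3.2]
gripper_width: 0.428
```

Run:
```python
from h import *
im=manip.get_image("side")
for n in("side","top"):
    if n=="top": manip.get_image(n)
    for th in("drawer_in","drawer_handle","machine","start_top"):
        for d in manip.place_of(th,n)[:2]: print(n,th,round(d["p"],2),world(d["centre"],n).round(4))
o=manip.observe(); print({k:np.round(o[k],4) for k in("time_s","ee_pos","tcp_rot","ft_force","gripper_width","q")})
x,y=pix((.55,.1,.1),"side").astype(int)
cv2.imwrite("pics/e.png",cv2.resize(im[y-75:y+75,x-100:x+100],None,fx=4,fy=4,interpolation=3))
```

```text
side drawer_in 0.66 [0.5544 0.1012 0.0206]
side drawer_handle 0.87 [0.4409 0.1121 0.0565]
side machine 0.55 [ 6.096e-01  9.500e-02 -3.000e-04]
side start_top 0.59 [0.4428 0.1114 0.0584]
side start_top 0.49 [0.625  0.1301 0.1417]
{'time_s': np.float64(8.4), 'ee_pos': array([0.5405, 0.0732, 0.1443]), 'tcp_rot': array([ 3.1416, -0.    , -0.092 ]), 'ft_force': array([-0.1146, -0.059 , -2.7641]), 'gripper_width': np.float64(0.4278), 'q': array([ 0.0246,  0.3793, -0.2511,  1.6495,  0.1021,  1.1257, -1.9162])}
```

View pics/e.png

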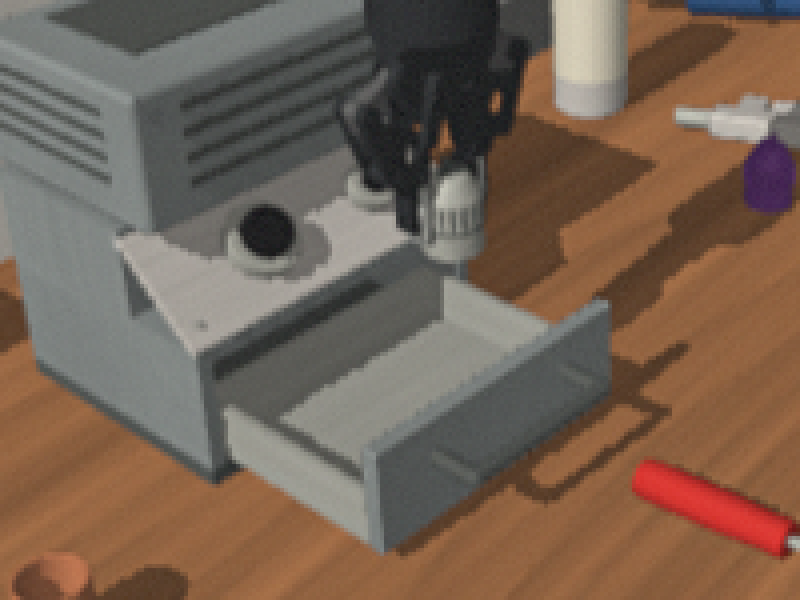

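The chuck is held upright above the free part of the drawer (crop (458,220)). The finger is clear of the face and the panel. I'll centre it in y, then lower it and slow down near the floor.

Emit:
carry_out:
  motion: "1 0 -0.6 0 0; 1 0 -0.3 0 0; 1 0 0 1 0; 1 0 0 1 0; 1 0 0 0 0"

```text
time_s: 9.02
ee_pos: [0.5403, 0.1008, 0.0818]
tcp_rot: [3.14, 0.007, -0.09]
ft_force: [-0.6, 0.1, -2.8]
gripper_width: 0.425
```

Emit:
carry_out:
  motion: "1 0 0 0.8 0; 1 0 0 0.5 0; 1 0 0 0.3 0; 1 0 0 0.1 0; 1 0 0 0 0"

```text
time_s: 9.65
ee_pos: [0.5434, 0.1004, 0.0337]
tcp_rot: [-3.141, -0.001, -0.092]
ft_force: [-0.3, 0.2, -2.8]
gripper_width: 0.427
```

Emit:
carry_out:
  motion: "1 0 0 0.05 0; 1 0 0 0.05 0; 1 0 0 0.03 0; 1 0 0 0 0; 1 0 0 0 0"

```text
time_s: 10.28
ee_pos: [0.5429, 0.1002, 0.0294]
tcp_rot: [3.142, 0.0, -0.092]
ft_force: [0.5, 0.1, -1.9]
gripper_width: 0.427
```

Emit:
carry_out:
  motion: "1 0 0 0.04 0; 1 0 0 0 0; 1 0 0 0 0"

```text
time_s: 10.65
ee_pos: [0.5437, 0.1002, 0.0293]
tcp_rot: [-3.142, -0.002, -0.092]
ft_force: [-3.0, -1.4, 5.8]
gripper_width: 0.424
```

The force flipped to +5.8 N, so the chuck is on the floor. I'll open the jaws partly and rise.

Emit:
carry_out:
  motion: "0.05 0 0 0 0; -0.1 0 0 0 0; -0.4 0 0 0 0; -0.6 0 0 0 0; -0.6 0 0 0 0"

```text
time_s: 11.28
ee_pos: [0.5429, 0.1003, 0.0281]
tcp_rot: [-3.142, 0.0, -0.092]
ft_force: [-0.3, 0.2, -0.1]
gripper_width: 0.8
```

Emit:
carry_out:
  motion: "-0.6 0 0 -0.3 0; -0.6 0 0 -0.8 0; -0.6 0 0 -1 0; -0.6 0 0 -1 0; -0.6 0 0 -1 0"

```text
time_s: 11.9
ee_pos: [0.5431, 0.1004, 0.1529]
tcp_rot: [-3.141, -0.001, -0.092]
ft_force: [0.2, 0.1, -0.7]
gripper_width: 0.799
```

Emit:
carry_out:
  motion: "1 -0.92 0 0 0; 1 -0.92 0 0 0; 1 -0.92 0 0 0; 1 -0.92 0 0 0; 1 -0.92 0 0 0"

```text
time_s: 12.52
ee_pos: [0.4048, 0.1132, 0.1519]
tcp_rot: [-3.141, -0.001, -0.092]
ft_force: [-0.2, 0.9, 0.4]
gripper_width: 0.003
```

Emit:
carry_out:
  motion: "1 0 0 0 0; 1 0 0 0 0; 1 0 0 1 0; 1 0 0 1 0; 1 0 0 1 0"

```text
time_s: 13.15
ee_pos: [0.4073, 0.1128, 0.0606]
tcp_rot: [-3.141, -0.002, -0.093]
ft_force: [0.4, 0.1, 0.5]
gripper_width: -0.0
```

Emit:
carry_out:
  motion: "1 0 0 0.37 0; 1 0 0 0 0; 1 0 0 0 0"

```text
time_s: 13.52
ee_pos: [0.4069, 0.1132, 0.0511]
tcp_rot: [-3.141, -0.002, -0.092]
ft_force: [0.3, 0.6, 0.2]
gripper_width: -0.004
```

Run:
```python
from h import *
im=manip.get_image("side")
for th in("chuck","drawer_handle"):
  for d in manip.place_of(th,"side")[:5]: print(th,round(d["p"],2),world(d["centre"],"side").round(4))
o=manip.observe(); print({k:np.round(o[k],4) for k in("time_s","ee_pos","tcp_rot","ft_force","gripper_width")})
x,y=pix((.5,.1,.1),"side").astype(int)
cv2.imwrite("pics/f.png",cv2.resize(im[y-75:y+75,x-100:x+100],None,fx=4,fy=4,interpolation=3))
```

```text
chuck 0.66 [ 0.3425 -0.3138  0.0046]
chuck 0.66 [ 0.3953 -0.2324  0.0006]
chuck 0.64 [0.5361 0.1012 0.0202]
chuck 0.52 [ 5.245e-01 -2.969e-01  5.000e-04]
drawer_handle 0.68 [0.4427 0.1109 0.058 ]
drawer_handle 0.24 [0.5355 0.0972 0.0199]
{'time_s': np.float64(13.675), 'ee_pos': array([0.4065, 0.1132, 0.0511]), 'tcp_rot': array([-3.1409e+00, -2.2000e-03, -9.1800e-02]), 'ft_force': array([-0.0132, -0.5106,  0.388 ]), 'gripper_width': np.float64(-0.0049)}
```

View pics/f.png

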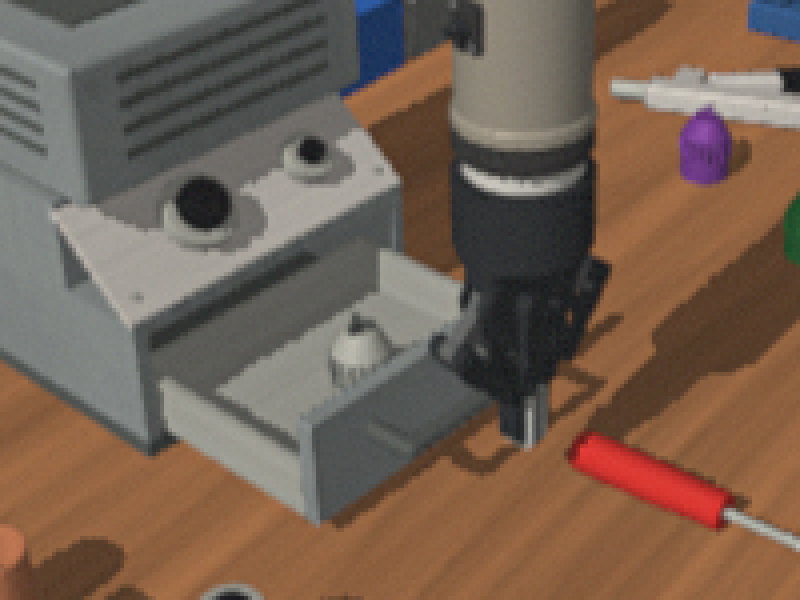

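The chuck stands in the drawer (crop (358,350)) and the closed fingers are in front of the handle (crop (523,430)). Now I'll push.

Emit:
carry_out:
  motion: "1 0.3 0 0 0; 1 0.15 0 0 0; 1 0.15 0 0 0; 1 0.15 0 0 0; 1 0.2 0 0 0"

```text
time_s: 14.3
ee_pos: [0.4332, 0.1104, 0.0498]
tcp_rot: [3.141, 0.002, -0.091]
ft_force: [-2.0, 1.1, 0.8]
gripper_width: 0.001
```

Emit:
carry_out:
  motion: "1 0.3 0 0 0; 1 0.3 0 0 0; 1 0.3 0 0 0; 1 0.3 0 0 0; 1 0.3 0 0 0"

```text
time_s: 14.92
ee_pos: [0.4792, 0.1063, 0.0499]
tcp_rot: [-3.141, 0.0, -0.092]
ft_force: [-1.8, 1.8, -1.3]
gripper_width: -0.002
```

Emit:
carry_out:
  motion: "1 0.3 0 0 0; 1 0.3 0 0 0; 1 0.3 0 0 0; 1 0.3 0 0 0; 1 0.2 0 0 0"

```text
time_s: 15.55
ee_pos: [0.5215, 0.1022, 0.0502]
tcp_rot: [-3.142, -0.001, -0.092]
ft_force: [-1.7, 1.4, -0.4]
gripper_width: 0.002
```

Emit:
carry_out:
  motion: "1 0.2 0 0 0; 1 0.2 0 0 0; 1 0.15 0 0 0; 1 0.1 0 0 0; 1 0.1 0 0 0"

```text
time_s: 16.18
ee_pos: [0.5431, 0.1003, 0.0502]
tcp_rot: [3.142, -0.0, -0.092]
ft_force: [-1.8, 0.4, 1.4]
gripper_width: -0.0
```

Emit:
carry_out:
  motion: "1 0.07 0 0 0; 1 0.07 0 0 0; 1 0.07 0 0 0; 1 0 0 0 0"

```text
time_s: 16.68
ee_pos: [0.5495, 0.0996, 0.0501]
tcp_rot: [-3.142, -0.0, -0.092]
ft_force: [-0.8, 0.9, -0.5]
gripper_width: 0.0
```

Emit:
carry_out:
  motion: "1 0.07 0 0 0; 1 0.07 0 0 0; 1 0.05 0 0 0; 1 0 0 0 0"

```text
time_s: 17.18
ee_pos: [0.5497, 0.0996, 0.0496]
tcp_rot: [3.14, 0.011, -0.091]
ft_force: [-10.4, 0.4, 9.2]
gripper_width: 0.004
```

The drawer stopped at x = 0.5497 with 10 N, so it is shut. I'll back off, rise and turn the jaws along the machine's x for the button.

Emit:
carry_out:
  motion: "1 -0.3 0 0 0; 1 -1 0 0 0; 1 -1 0 0 0; 1 0 0 -1 0; 1 0 0 -1 0"

```text
time_s: 17.8
ee_pos: [0.4866, 0.1048, 0.1108]
tcp_rot: [3.141, -0.002, -0.092]
ft_force: [1.1, 0.0, -0.0]
gripper_width: 0.003
```

Emit:
carry_out:
  motion: "-1 0 0 -1 0; -1 0 0 -1 0; -1 0 0 -1 0; -1 0 0 -1 0; -1 0 0 0 0"

```text
time_s: 18.42
ee_pos: [0.489, 0.1055, 0.233]
tcp_rot: [-3.14, -0.008, -0.093]
ft_force: [0.0, -0.3, -0.9]
gripper_width: 1.002
```

Run:
```python
from h import *
for n in("side","top"):
  im=manip.get_image(n)
  for th in("drawer_handle","start_top","stop_top","machine"):
    for d in manip.place_of(th,n)[:2]: print(n,th,round(d["p"],2),world(d["centre"],n).round(4))
  if n=="side":
    x,y=pix((.55,.1,.1),"side").astype(int)
    cv2.imwrite("pics/g.png",cv2.resize(im[y-75:y+75,x-100:x+100],None,fx=4,fy=4,interpolation=3))
o=manip.observe(); print({k:np.round(o[k],4) for k in("time_s","ee_pos","tcp_rot","ft_force","q")})
```

```text
side drawer_handle 0.79 [0.5677 0.0999 0.0563]
side drawer_handle 0.4 [0.6753 0.0871 0.0204]
side start_top 0.46 [0.6251 0.1323 0.1425]
side stop_top 0.42 [0.6208 0.0392 0.1394]
side machine 0.84 [ 0.6071  0.0945 -0.0012]
top drawer_handle 0.61 [0.5657 0.0997 0.0561]
top start_top 0.54 [0.6305 0.1289 0.1424]
top stop_top 0.49 [0.6191 0.0402 0.1373]
{'time_s': np.float64(18.925), 'ee_pos': array([0.486 , 0.1054, 0.2296]), 'tcp_rot': array([ 3.1413e+00,  9.0000e-04, -9.1700e-02]), 'ft_force': array([-0.5661,  0.1073,  0.234 ]), 'q': array([-0.0055,  0.2202, -0.2916,  1.6438,  0.0654,  1.2881, -1.9712])}
```

View pics/g.png

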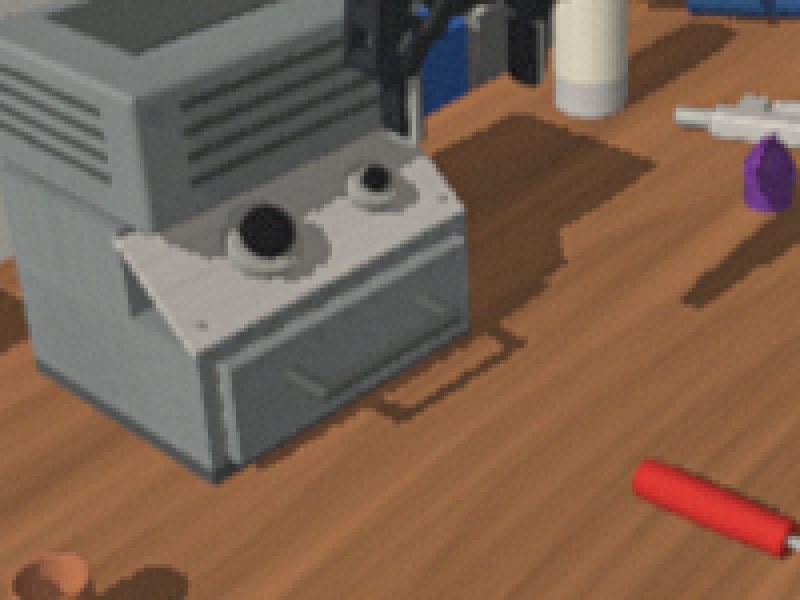

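The drawer is flush shut, with the handle detected 41 mm in front of the face. I'll turn the jaws by 90° so that one open finger leads along the machine's x, and hover near the start button.

Emit:
carry_out:
  motion: "-1 0 0 0 1; -1 0 0 0 1; -1 0 0 0 1; -1 0 0 0 1; -1 0 0 0 1"

```text
time_s: 19.55
ee_pos: [0.4861, 0.1055, 0.2299]
tcp_rot: [3.141, 0.0, -0.531]
ft_force: [-0.5, -0.5, 0.2]
gripper_width: 1.0
```

Emit:
carry_out:
  motion: "-1 0 0 0 1; -1 0 0 0 1; -1 0 0 0 1; -1 0 0 0 1; -1 0 0 0 1"

```text
time_s: 20.18
ee_pos: [0.4862, 0.1055, 0.2299]
tcp_rot: [3.141, 0.0, -0.967]
ft_force: [-0.4, 0.2, 0.2]
gripper_width: 1.001
```

Emit:
carry_out:
  motion: "-1 0 0 0 1; -1 0 0 0 1; -1 0 0 0 1; -1 0 0 0 1; -1 0 0 0 1"

```text
time_s: 20.8
ee_pos: [0.4856, 0.1045, 0.2264]
tcp_rot: [3.133, 0.0, -1.345]
ft_force: [0.6, -0.3, -0.5]
gripper_width: 1.004
```

Emit:
carry_out:
  motion: "-1 0 0 0 1; -1 0 0 0 1; -1 0 0 0 1; -1 0 0 0 0; -1 0 0 0 0"

```text
time_s: 21.42
ee_pos: [0.4854, 0.1049, 0.2251]
tcp_rot: [3.129, -0.002, -1.588]
ft_force: [-0.6, 0.2, 0.5]
gripper_width: 1.005
```

Emit:
carry_out:
  motion: "-1 -0.42 -0.73 0.5 0; -1 -0.42 -0.73 0.5 0; -1 -0.42 -0.73 0.5 0; -1 0 0 0.5 0; -1 0 0 0 0"

```text
time_s: 22.05
ee_pos: [0.5496, 0.1401, 0.1633]
tcp_rot: [3.126, -0.002, -1.591]
ft_force: [0.7, -0.8, 0.2]
gripper_width: 1.001
```

Run:
```python
from h import *
im=manip.get_image("side")
o=manip.observe(); print({k:np.round(o[k],4) for k in("time_s","ee_pos","tcp_rot","ft_force","q")})
x,y=pix((.58,.13,.2),"side").astype(int)
print(x,y)
cv2.imwrite("pics/i.png",cv2.resize(im[y-75:y+75,x-100:x+100],None,fx=4,fy=4,interpolation=3))
```

```text
{'time_s': np.float64(22.1), 'ee_pos': array([0.5502, 0.14  , 0.1643]), 'tcp_rot': array([ 3.1280e+00, -1.6000e-03, -1.5916e+00]), 'ft_force': array([-0.1513,  0.9545,  0.4622]), 'q': array([-0.9893,  0.5994,  1.0918,  1.5805, -0.5426,  1.3126, -2.9817])}
204 185
```

View pics/i.png

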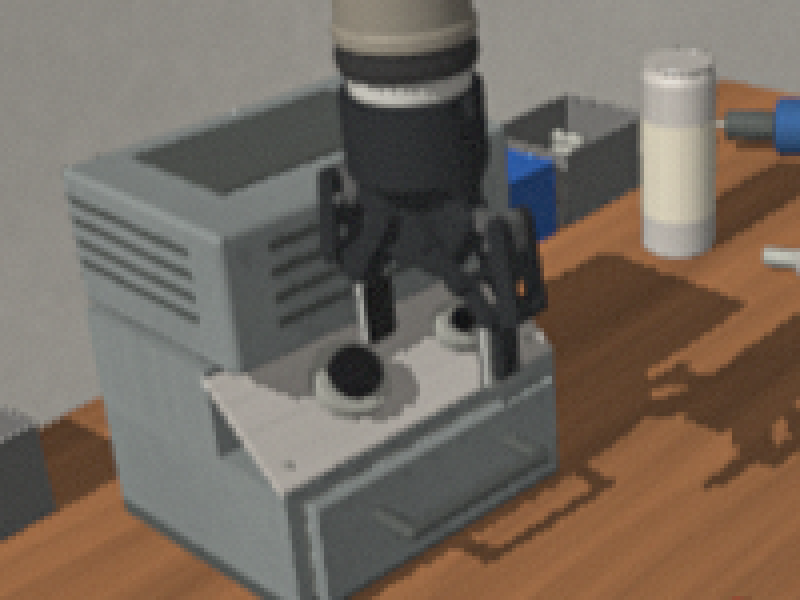

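Run:
```python
from h import *
o=manip.observe(); T=np.array(o["ee_pos"]); yaw=o["tcp_rot"][2]
K,R,t=cam("side"); C=-R.T@t
jx=np.array([-np.sin(yaw),np.cos(yaw),0]) # -y_t, forward
nx=np.array([np.cos(yaw),np.sin(yaw),0])
for w in(-.011,0,.011):
  for nm,u,v in(("Lknuckle hi",318,172),("Lknuckle",320,200),("Lknuckle lo",330,262),("Lfinger out",356,285),("Lfinger tip out",358,338),("Lfinger tip in",393,338),("Rtip out",520,378),("Rtip in",481,385),("Rknuckle",547,290)):
    d=R.T@np.linalg.inv(K)@np.array([104+u/4,110+v/4,1])
    s=(nx@(T+nx*w-C))/(nx@d); P=C+s*d-T
    print(w,nm,"fwd %.3f z %.3f"%(jx@P,P[2]+T[2]))
im=manip.get_image("side")
cv2.imwrite("pics/j.png",cv2.resize(im[140:220,170:250],None,fx=7,fy=7,interpolation=2))
```

```text
-0.011 Lknuckle hi fwd 0.066 z 0.276
-0.011 Lknuckle fwd 0.067 z 0.260
-0.011 Lknuckle lo fwd 0.065 z 0.222
-0.011 Lfinger out fwd 0.045 z 0.213
-0.011 Lfinger tip out fwd 0.048 z 0.179
-0.011 Lfinger tip in fwd 0.019 z 0.188
-0.011 Rtip out fwd -0.075 z 0.194
-0.011 Rtip in fwd -0.046 z 0.180
-0.011 Rknuckle fwd -0.097 z 0.252
0 Lknuckle hi fwd 0.079 z 0.270
0 Lknuckle fwd 0.080 z 0.252
0 Lknuckle lo fwd 0.078 z 0.214
0 Lfinger out fwd 0.058 z 0.205
0 Lfinger tip out fwd 0.061 z 0.170
0 Lfinger tip in fwd 0.031 z 0.179
0 Rtip out fwd -0.065 z 0.186
0 Rtip in fwd -0.036 z 0.171
0 Rknuckle fwd -0.087 z 0.245
0.011 Lknuckle hi fwd 0.092 z 0.263
0.011 Lknuckle fwd 0.093 z 0.245
0.011 Lknuckle lo fwd 0.091 z 0.206
0.011 Lfinger out fwd 0.070 z 0.197
0.011 Lfinger tip out fwd 0.074 z 0.161
0.011 Lfinger tip in fwd 0.043 z 0.171
0.011 Rtip out fwd -0.055 z 0.177
0.011 Rtip in fwd -0.025 z 0.162
0.011 Rknuckle fwd -0.077 z 0.238
```

View pics/j.png

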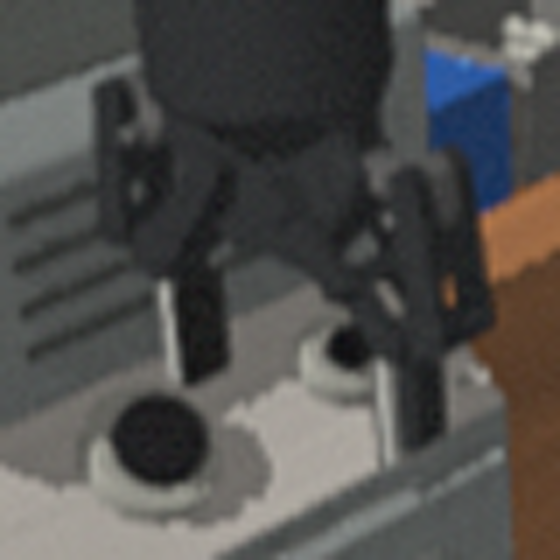

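The view shows the knuckles standing about 20 mm proud of the finger backs, so with the jaws straight along x they would meet the head before the finger reaches the button. Skewing the jaws by about 55° lets a finger corner lead better. It also gets the wrist away from its joint limit, so I'll turn back.

Emit:
carry_out:
  motion: "-1 0 0 0 -1; -1 0 0 0 -1; -1 0 0 0 -1; -1 0 0 0 -1; -1 0 0 0 -1"

```text
time_s: 22.78
ee_pos: [0.5512, 0.1405, 0.1659]
tcp_rot: [3.132, 0.003, -1.152]
ft_force: [0.4, -0.3, -0.4]
gripper_width: 1.002
```

Emit:
carry_out:
  motion: "-1 0 0 0 -1; -1 0 0 0 -1; -1 0 0 0 -1; -1 0 0 0 -1; -1 0 0 0 -1"

```text
time_s: 23.4
ee_pos: [0.5512, 0.1404, 0.1659]
tcp_rot: [3.134, 0.007, -0.715]
ft_force: [0.1, 0.1, 1.0]
gripper_width: 1.001
```

Emit:
carry_out:
  motion: "-1 0 0 0 0; -1 0 0 0 0"

```text
time_s: 23.65
ee_pos: [0.5513, 0.1407, 0.1652]
tcp_rot: [3.133, 0.007, -0.719]
ft_force: [-0.4, 0.1, 0.4]
gripper_width: 1.002
```

Emit:
carry_out:
  motion: "-1 0.54 0.2 0 0; -1 0.54 0.2 0 0; -1 0.54 0.2 0.3 0; -1 0 0 0.3 0; -1 0 0 0 0"

```text
time_s: 24.28
ee_pos: [0.575, 0.0953, 0.1453]
tcp_rot: [3.131, 0.009, -0.719]
ft_force: [-0.4, 0.7, -0.1]
gripper_width: 1.002
```

Run:
```python
from h import *
v=[]
for n in ("side","top"):
  im=manip.get_image(n)
  x,y=pix((.62,.13,.15),n).astype(int)
  v.append(cv2.resize(im[y-35:y+35,x-35:x+35],(400,400),interpolation=2))
  for d in manip.place_of("start_top",n)[:2]: print(n,round(d["p"],2),world(d["centre"],n).round(4))
  o=manip.observe(); T=np.array(o["ee_pos"]); print(o["time_s"],T.round(4),np.round(o["tcp_rot"],3))
  a=np.deg2rad(-5.25); mx=np.array([np.cos(a),np.sin(a),0]); my=np.array([-np.sin(a),np.cos(a),0])
  P=T+.0417*mx+.0404*my+[0,0,.012]; print("corner",P.round(4),((pix(P,n)-(x-35,y-35))*400/70).round())
cv2.imwrite("pics/k.png",cv2.hconcat(v))
```

```text
side 0.51 [0.6279 0.1319 0.1421]
side 0.16 [ 0.5506 -0.398   0.0058]
24.375 [0.5756 0.0962 0.1462] [ 3.132  0.008 -0.717]
corner [0.6208 0.1326 0.1582] [194. 187.]
24.475 [0.5758 0.0962 0.1466] [ 3.133  0.008 -0.716]
corner [0.6211 0.1326 0.1586] [195. 198.]
```

View pics/k.png

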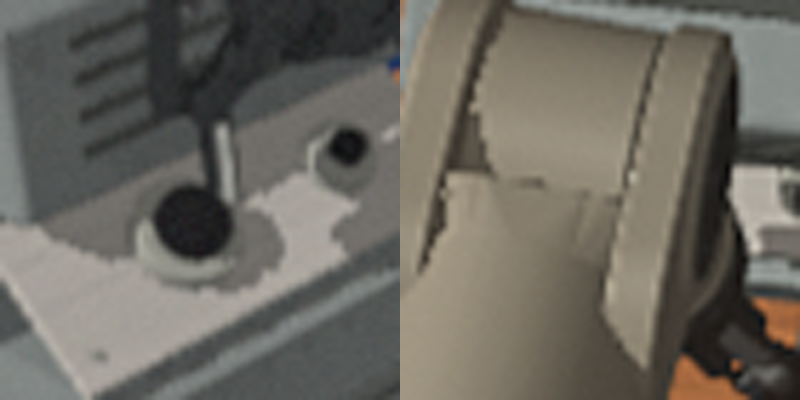

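In the side view, the open finger hangs over the right part of the start button (button centre at crop (192,222), finger back edge at crop x ≈ 205). It sits about 3 mm shorter than I computed, and the stop button at (347,147) is well clear. I'll nudge 1.5 mm forward and go down.

Emit:
carry_out:
  motion: "-1 0.04 -0.03 0.2 0; -1 0 0 0.25 0; -1 0 0 0.2 0; -1 0 0 0 0; -1 0 0 0 0"

```text
time_s: 25.1
ee_pos: [0.5771, 0.0952, 0.1269]
tcp_rot: [3.132, 0.007, -0.718]
ft_force: [0.0, -0.0, -0.3]
gripper_width: 1.0
```

Emit:
carry_out:
  motion: "-1 0 0 0.08 0; -1 0 0 0.04 0; -1 0 0 0 0"

```text
time_s: 25.48
ee_pos: [0.5769, 0.0952, 0.1232]
tcp_rot: [3.132, 0.008, -0.718]
ft_force: [0.8, -0.5, -0.1]
gripper_width: 1.002
```

Emit:
carry_out:
  motion: "-1 0 0 0.08 0; -1 0 0 0 0; -1 0 0 0 0"

```text
time_s: 25.85
ee_pos: [0.577, 0.0952, 0.1208]
tcp_rot: [3.132, 0.008, -0.718]
ft_force: [0.1, 0.3, -0.0]
gripper_width: 0.996
```

Emit:
carry_out:
  motion: "-1 0 0 0.08 0; -1 0 0 0 0; -1 0 0 0 0"

```text
time_s: 26.22
ee_pos: [0.5769, 0.0952, 0.1185]
tcp_rot: [3.132, 0.008, -0.718]
ft_force: [0.2, 1.2, -0.0]
gripper_width: 0.999
```

Emit:
carry_out:
  motion: "-1 0 0 0.08 0; -1 0 0 0 0; -1 0 0 0 0"

```text
time_s: 26.6
ee_pos: [0.5769, 0.0952, 0.1162]
tcp_rot: [3.133, 0.008, -0.718]
ft_force: [-0.3, -0.1, 2.0]
gripper_width: 1.001
```

Run:
```python
from h import *
n="side"; im=manip.get_image(n)
x,y=pix((.62,.13,.15),n).astype(int)
v=cv2.resize(im[y-35:y+35,x-35:x+35],(560,560),interpolation=2)
print((np.array(pix((.628,.131,.1415),n))-(x-35,y-35))*8)
cv2.imwrite("pics/l.png",v)
o=manip.observe();print(np.round(o["ee_pos"],4),np.round(o["ft_force"],1))
```

```text
[263.67629633 301.40769035]
[0.577  0.0952 0.1162] [-0.5 -0.1  1.1]
```

View pics/l.png

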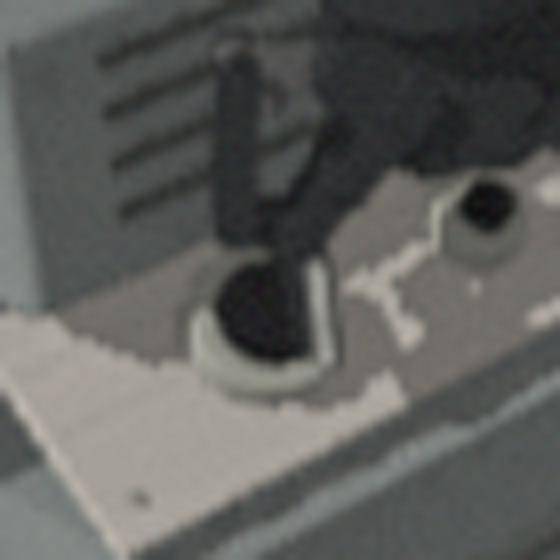

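The finger stands on the lower right of the start button (crop (300,330)), clear of the stop button at (487,205). A light contact of about 1–2 N has started. I'll press along the button's axis.

Emit:
carry_out:
  motion: "-1 0.05 -0.04 0.08 0; -1 0 0 0 0; -1 0 0 0 0"

```text
time_s: 27.02
ee_pos: [0.5789, 0.0951, 0.1138]
tcp_rot: [3.133, 0.008, -0.718]
ft_force: [-1.6, -0.4, 4.1]
gripper_width: 1.0
```

Emit:
carry_out:
  motion: "-1 0.05 -0.04 0.08 0; -1 0 0 0 0; -1 0 0 0 0"

```text
time_s: 27.4
ee_pos: [0.5807, 0.095, 0.1115]
tcp_rot: [3.133, 0.008, -0.718]
ft_force: [-2.2, 0.2, 5.5]
gripper_width: 1.002
```

Emit:
carry_out:
  motion: "-1 0.03 -0.02 0.05 0; -1 0 0 0 0; -1 0 0 0 0"

```text
time_s: 27.78
ee_pos: [0.5812, 0.095, 0.111]
tcp_rot: [3.133, 0.009, -0.717]
ft_force: [-6.5, 0.8, 10.0]
gripper_width: 1.0
```

The force jumped to about 12 N along the button axis, so the button has bottomed. I'll press slightly more and hold briefly, then retreat along the axis.

Emit:
carry_out:
  motion: "-1 0 0 0.05 0; -1 0 0 0 0; -1 0 0 0 0"

```text
time_s: 28.15
ee_pos: [0.5813, 0.095, 0.1105]
tcp_rot: [3.133, 0.009, -0.717]
ft_force: [-7.2, -0.4, 16.1]
gripper_width: 1.002
```

Emit:
carry_out:
  motion: "-1 -0.1 0.08 -0.16 0; -1 -0.2 0.16 -0.32 0; -1 -0.2 0.16 -0.5 0; -1 -0.4 0.3 -0.8 0; -1 0 0 -1 0"

```text
time_s: 28.78
ee_pos: [0.5469, 0.0972, 0.1926]
tcp_rot: [3.131, 0.009, -0.718]
ft_force: [0.9, 1.5, 0.3]
gripper_width: 1.0
```

Emit:
carry_out:
  motion: "-1 -0.9 0.6 -0.6 0; -1 -0.9 0.6 0 0; -1 -0.9 0.6 0 0; -1 -0.9 0.6 0 0; -1 0 0 0 0"

```text
time_s: 29.4
ee_pos: [0.4178, 0.1146, 0.2114]
tcp_rot: [3.133, 0.011, -0.715]
ft_force: [-0.2, -0.2, 1.3]
gripper_width: 1.001
```

Run:
```python
from h import *
v=[]
for n in("side","top"):
  im=manip.get_image(n)
  x,y=pix((.6,.1,.1),n).astype(int)
  v.append(cv2.resize(im[y-50:y+50,x-50:x+50],(400,400),interpolation=2))
  for th in("start_top","stop_top","drawer_handle","coupler","socket"):
    for d in manip.place_of(th,n)[:1]: print(n,th,round(d["p"],2),world(d["centre"],n).round(4))
cv2.imwrite("pics/m.png",cv2.hconcat(v))
o=manip.observe();print(o["time_s"],np.round(o["ee_pos"],4),np.round(o["ft_force"],1))
```

```text
side start_top 0.58 [0.6261 0.1325 0.1429]
side stop_top 0.56 [0.6216 0.0404 0.1382]
side drawer_handle 0.84 [0.5631 0.1004 0.0546]
side coupler 0.65 [0.5769 0.3511 0.002 ]
side socket 0.76 [0.4323 0.3162 0.0005]
top start_top 0.44 [0.6318 0.1275 0.1416]
top stop_top 0.45 [0.6224 0.0395 0.1406]
top drawer_handle 0.68 [0.566  0.0965 0.0575]
top coupler 0.58 [ 5.790e-01  3.533e-01 -2.000e-04]
top socket 0.48 [ 4.402e-01  3.168e-01 -4.000e-04]
30.0 [0.4203 0.1136 0.2114] [-0.6 -0.6 -0.4]
```

View pics/m.png

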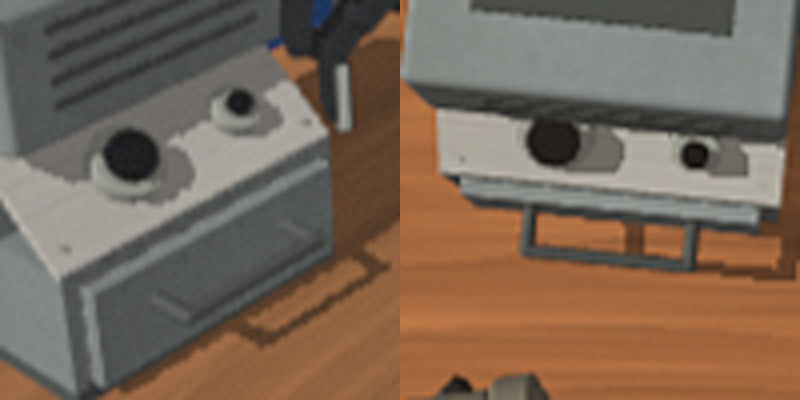

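The drawer is still shut, with its front panel against the face. The start button (side crop (130,155)) is out again, the stop button is unchanged, and the arm is clear. I'm handing in.

```bash
python3 -c "
from station import manip
print(manip.job_done())"
```

```text
the job is handed in; nothing more can be done
None
```

I stood the steel chuck in the open drawer, pushed the drawer shut by its handle, and then pressed and released the start button. I handed the job in at about 30 s of the 69 s allowed; the station reports no verdict.

- **Chuck:** I lowered it until the force showed floor contact, then let go. A picture taken before closing showed it standing upright, at floor height. I could not see it once the drawer was shut. The drawer moved at up to about 70 mm/s under steady forces of about 2 N, so I expect it still stands.
- **Drawer:** It stopped hard at about 10 N. In the last pictures the front panel lies against the machine's face and the handle is detected about 42 mm in front of it, which matches fully shut.
- **Start button:** The move format allows no tilt, so I pressed with one open finger, with the jaws skewed about 55° so the finger cleared the overhanging head. The force rose to about 6 N like a spring, then jumped to 12–18 N at a hard stop. I held it there for about 0.6 s. The last picture shows the button out again.
- **Other things:** The stop button looked untouched. The coupler and socket were detected within a few millimetres of where they started. I did not measure the wrench, spray can or riveter again, but the arm never went low near them.

**What disagreed:** The two cameras placed the start button about 5 mm apart, and contact came a few millimetres lower than I calculated. I relied on the force reading there. An earlier turn the other way ran into a wrist joint limit, so I turned back before pressing.

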